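# Ready the coffee grinder for refilling

### The arm

A 7-joint arm with a two-finger parallel gripper is mounted at the origin on the work surface. World frame = base frame: x ahead of the robot, y to its left, z up, the work surface at z = 0. Lengths are in m, angles in rad, forces in N, time in s.
With the tool pointing down it reaches from about 0.4 to 0.875 m from the base axis. Payload 6.5 kg.
Tool frame: the origin (TCP) lies at the very end of the fingers, on their centre line; the grasp point (between the pads) lies pinch_z behind it (pinch_z is the distance from the TCP to the grasp point, in m); z points along the fingers, y is the line along which they close (so a half turn about z gives the same grasp; the last joint's range is limited). The gripper opens to 85 mm and grips with 20 to 120 N. Pads are 22 mm wide; open, the fingers measure 114 mm over their backs; the gripper's body (76 mm by 85 mm) begins 54 mm behind the grasp point. The pads swing forward as they close: fully open they stand 13 mm farther back than shut.
Start: joints at [-0.066, 0.536, -0.004, 1.538, 0.003, 1.067, -0.071], TCP at [0.65, 0, 0.231] pointing down, gripper open.
Joint ranges: [-2.7, 2.7], [-0.37, 2.16], [-1.27, 1.26], [0.24, 2.4], [-1.31, 4.45], [0.19, 1.91], [-2.76, 2.76]. Speed limits (rad/s): [2.39, 2.39, 3.14, 3.14, 3.14, 3.14, 3.14].

### API

Orientations are given as a rotation vector (axis times angle).
In Python, from rig import * gives the robot as it stands.
- The arm moves only by the tool play_rows, never from a script. Its argument "rows" is a list of rows, each a list of 6 numbers: the shift along the tool's x, y, z in mm, then the turn, a rotation vector about the tool's x, y, z in rad. In form: [[x, y, z, wx, wy, wz], ...]. A call has exactly 8 rows; each row is the pose to reach, as a shift and turn from the pose commanded when the call began, along the tool's axes at that moment; what a row does not reach only later rows make up. A row lasts 1/12 s, in which the tool goes at most 41.7 mm and 7.16 degrees, less where a joint would pass 70% of its speed; a pose out of reach is approached as far as the arm can. A call with a gripper value outside its range is refused whole. "fingers" is the finger opening in mm, from 0 to 85.4, set as the call begins (left out, the last holds). The fingers move at their own pace and stop on an object; "newtons" is the grip in N (left out, the last holds). Time passes only in rows, so rows that repeat a pose let the fingers close, or fill a call up. It gives the time, the measured TCP pose, the force, the opening and the grip force at its end, in the units of the state.
- sense(): the state, without advancing time (a new reading comes with each control period).
- camera(name): name is "scene" or "side" or "wrist"; returns a dict with "color" (400x640x3 uint8, red, green, blue), "intrinsics" (3x3 intrinsics, pixels), "rvec" (rotation vector, rad) and "tvec" (3), from world to camera coordinates, as OpenCV has them. Camera axes: x right, y down, z forward; pixel columns grow to the right and rows downward; lengths in m; the calibration is good to about 2 mm. A picture is of the moment at which its call begins. There is no depth.
- close_job(): hands the job in; it is judged then, once.
The state is a dict: "clock": time; "q": joint angles; "dq": joint speeds; "joint_torque": joint torques, N m; "ee_pos": TCP position; "tcp_rot": TCP orientation; "force": force on the tool from outside, world axes, zero at the start; "ft_torque": the same for the moment, N m; "finger_gap": opening from 0.0 (shut) to 1.0 (fully open); "grip_force": force on a finger pad.
Only numpy, scipy, OpenCV 4.12 (cv2) and the standard library are available. Lean on these libraries where they do the work, as an engineer would, in place of code of your own. Each camera call takes 0.05 s, during which the arm holds its last target. There are 200 camera calls.

### The job

Get the coffee grinder ready for refilling: first stand the two coffee jars upright in the wooden caddy, each in a cell of its own, and let go of them. Then take the cap off the grinder; nobody remembers which way it unlocks, so try turning it one way and then the other until it gives, and lift it off. Finish while still holding the cap, level and still, about ten centimetres straight above the grinder's mouth, and leave the mug, the pepper mill and the kitchen timer where they stand.

Things in the scene. Friction and masses are not known exactly. Their poses are not given: they have to be found in the camera images.
- jar_a: amber glass coffee jar with a steel lid, diameter 52 mm, 100 mm tall, 0.15 to 0.3 kg, standing; origin at the centre of its underside, z up its axis. The jars are alike.
- jar_b: the second coffee jar, the same as jar_a
- caddy: open wooden caddy, fixed to the worktop, 76 mm (its x) by 216 mm (its y) by 55 mm high, walls and floor 6 mm thick; two dividers make three cells in a row along its y, each 64 by 64 mm inside, centred at y = -70, 0 and +70 mm. Origin at the centre of its underside, z up
- grinder: white coffee grinder, fixed to the worktop: a body 170 mm (its x) by 130 mm (its y) by 100 mm high with a round grey hopper 94 mm wide on top, up to 170 mm high; origin at the centre of its underside, z up
- mouth (a point): centre of the hopper's mouth, 170 mm up on the grinder's axis, where the cap's underside sits. A bayonet locks the cap (2 mm vertical play): turned 45 degrees (within 8; a stop comes at 43 to 50) in the unlocking direction it lifts straight up; the wrong way a hard stop comes after about 3. The direction, clockwise or anticlockwise, changes from time to time and cannot be seen
- cap: black cap on the hopper, 0.12 kg: a disc 80 mm across, 8 mm thick, with an upright steel grip bar 60 mm long (cap's x), 18 mm thick (cap's y), from 8 to 40 mm above the disc's underside. Origin: centre of the disc's underside, z up. Below it a stem with four locking arms (48 mm across) reaches 16 mm down into the mouth. Starts locked, bar along the grinder's x, turning freely but for its stops
- mug: white mug, 76 mm wide, 90 mm tall, handle on its +y side; origin at the centre of its underside; leave alone
- mill: dark wooden pepper mill, 54 mm wide, 132 mm tall; origin at the centre of its underside; leave alone
- timer: white kitchen timer, a box 40 mm (x) by 75 mm (y) by 50 mm high; origin at the centre of its underside; leave alone
Things that resemble listed ones, but are neither listed nor needed, are in the scene too. There is more than one size of the caddy; the one meant has the size given above.

How it is judged:
On the way:
1. both jars stand released in cells of the caddy while the cap is still on the grinder (x of jar_a in the frame of caddy between -0.02 and 0.02 m and y of jar_a in the frame of caddy between -0.095 and 0.095 m and z of each of jar_a, jar_b in the frame of caddy below 0.012 m and angle between each of jar_a, jar_b's own z axis and vertical below 0.15 rad and contact force between the fingers and jar_a below 0.3 N and x of jar_b in the frame of caddy between -0.02 and 0.02 m and y of jar_b in the frame of caddy between -0.095 and 0.095 m and contact force between the fingers and jar_b below 0.3 N and z of cap in the frame of mouth below 0.006 m), for 0.2 s.
At the end, for the whole second after the job is handed in: both jars stand released and upright (0.15 rad) on the caddy's floor, one per cell; the cap is held still by the fingers alone, level within 0.3 rad, its underside 50 to 170 mm above the mouth, within 50 mm of its axis, not touching the grinder (x of jar_a in the frame of caddy between -0.02 and 0.02 m and y of jar_a in the frame of caddy between -0.095 and 0.095 m and z of each of jar_a, jar_b in the frame of caddy below 0.012 m and angle between each of jar_a, jar_b's own z axis and vertical below 0.15 rad and contact force between the fingers and jar_a below 0.3 N and x of jar_b in the frame of caddy between -0.02 and 0.02 m and y of jar_b in the frame of caddy between -0.095 and 0.095 m and contact force between the fingers and jar_b below 0.3 N and z of cap in the frame of mouth between 0.05 and 0.17 m and horizontal distance between cap and mouth below 0.05 m and angle between cap's own z axis and vertical below 0.3 rad and contact force between the fingers and cap above 1 N and contact force between cap and grinder below 0.1 N and linear speed of cap below 0.03 m/s); the arm keeps its last pose, push and grip.
It fails at once if the mug is shifted more than 3 cm or tipped (distance of mug from where it was at the start of the episode above 0.03 m or angle between mug's own z axis and vertical above 0.35 rad).
It fails at once if the pepper mill is shifted more than 3 cm or tipped (distance of mill from where it was at the start of the episode above 0.03 m or angle between mill's own z axis and vertical above 0.35 rad).
It fails at once if the kitchen timer is shifted more than 3 cm or tipped (distance of timer from where it was at the start of the episode above 0.03 m or angle between timer's own z axis and vertical above 0.35 rad).
It also fails if it takes over 72 s, if anything falls off the work surface, if the arm or the gripper's body presses on something with over 40 N, if the wrist force passes 120 N, or if a joint passes its speed limit or range.

## Working session

There is one attempt and no reset: what is moved stays moved. The work goes in short steps, Python scripts to look and compute and a tool call to move; the robot and the scene stay as the last step left them, time stands still between calls to the robot, and variables do not carry over. Pictures are saved under pics/ and viewed, at most 10 in all, crops included, and the job is handed in when it is done.

Besides the shell and the picture viewer there is one more tool, called as name(argument=value, ...), one argument or row to a line, values as JSON. play_rows: Moves the arm, as the interface text tells. Its arguments: {"type":"object","properties":{"rows":{"type":"array","items":{"type":"array","items":{"type":"number"}}},"fingers":{"type":"number"},"newtons":{"type":"number"}},"required":["rows"]}

```bash
mkdir -p pics; ls
cat > h.py <<'E'
from rig import *
import numpy as np, cv2
def P(c):
    R,_=cv2.Rodrigues(np.array(c["rvec"],float)); return np.array(c["intrinsics"]),R,np.array(c["tvec"],float).reshape(3)
def ray(c,u,v):
    K,R,t=P(c); d=R.T@np.linalg.solve(K,[u,v,1.]); return -R.T@t,d
def onz(c,u,v,z):
    o,d=ray(c,u,v); return o+d*(z-o[2])/d[2]
def proj(c,X):
    K,R,t=P(c); p=K@(R@np.array(X,float)+t); return p[:2]/p[2]
def tri(c1,a,c2,b):
    o,d=ray(c1,*a);p,e=ray(c2,*b);s=np.linalg.lstsq(np.c_[d,-e],p-o,rcond=None)[0]
    A,B=o+d*s[0],p+e*s[1]; return (A+B)/2,np.linalg.norm(A-B)
E
python3 - <<'E'
from h import *
import pickle
s=sense();print(s)
C={n:camera(n) for n in("scene","side","wrist")}
pickle.dump(C,open("c0.pkl","wb"))
for n in C:
    cv2.imwrite(f"pics/{n}0.png",C[n]["color"][...,::-1]); K,R,t=P(C[n]); print(n,K[0,0],-R.T@t,R[2])
E
```

```text
pics
{'clock': 0.0, 'q': array([-0.06621795,  0.53718352, -0.00445128,  1.53885427,  0.00257009,
        1.06731609, -0.07121135]), 'dq': array([-1.15888721e-03,  4.50274801e-04, -7.29060344e-04,  7.65579055e-04,
        3.63920972e-05, -4.84720697e-04, -9.48430443e-04]), 'joint_torque': array([-4.51575825e-04, -5.83398092e+01,  1.04865700e+00, -2.59097242e+01,
        1.23920938e-02,  9.44124302e-03, -7.87308863e-06]), 'ee_pos': array([6.49368521e-01, 9.86675832e-06, 2.30409076e-01]), 'tcp_rot': array([-2.22052940e+00, -2.22069578e+00,  2.05325536e-03]), 'force': array([ 0.0436183 , -0.67329023,  0.25426449]), 'ft_torque': array([-0.01347593, -0.03503161,  0.06183992]), 'grip_force': 0.0, 'finger_gap': 0.9986821515288021}
scene 406.0495060310502 [1.04473547 0.56455145 0.8675625 ] [-0.48396644 -0.54876593 -0.68163952]
side 371.5792072628368 [ 0.07891652 -0.68607274  0.77654716] [ 0.41639643  0.65987174 -0.62544648]
wrist 287.3637995930349 [0.64934293 0.06483333 0.37181019] [-9.00917729e-04 -2.58911374e-01 -9.65900662e-01]
```

View pics/scene0.png

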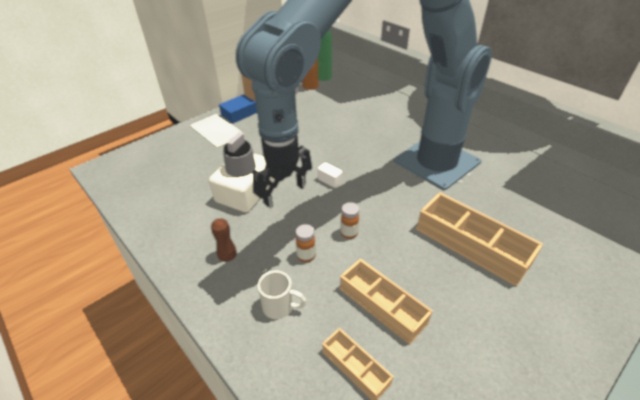

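View pics/side0.png

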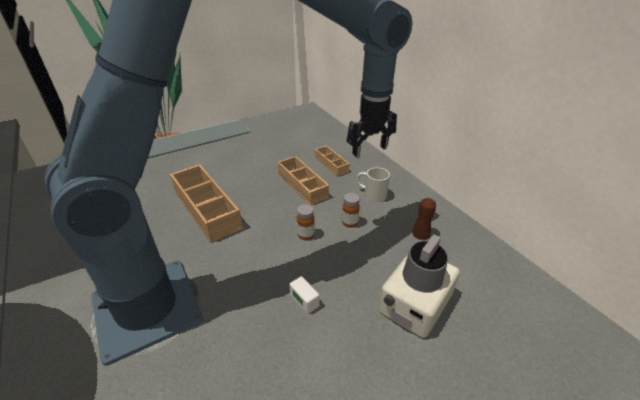

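The scene view shows three caddies: small at (357,362), medium at (385,300) and large at (478,237). The jars are at (306,243) and (350,220), the grinder at (238,180), the mill at (224,240), the mug at (277,295) and the timer at (330,174). I choose the caddy by measured size and check it in a close crop.

Run:
```python
from h import *
import pickle
C=pickle.load(open("c0.pkl","rb"))
a=C["scene"]["color"][...,::-1]; b=C["side"]["color"][...,::-1]
cv2.imwrite("pics/cropA.png",cv2.resize(a[190:400,260:450],None,fx=4,fy=4,interpolation=3)[:600,:760])
A=cv2.resize(a[190:340,280:440],None,fx=4,fy=4,interpolation=3)
cv2.imwrite("pics/cropA.png",A)
B=cv2.resize(b[140:340,270:470],None,fx=3,fy=3,interpolation=3)
cv2.imwrite("pics/cropB.png",B)
```

```text
(no output)
```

View pics/cropA.png

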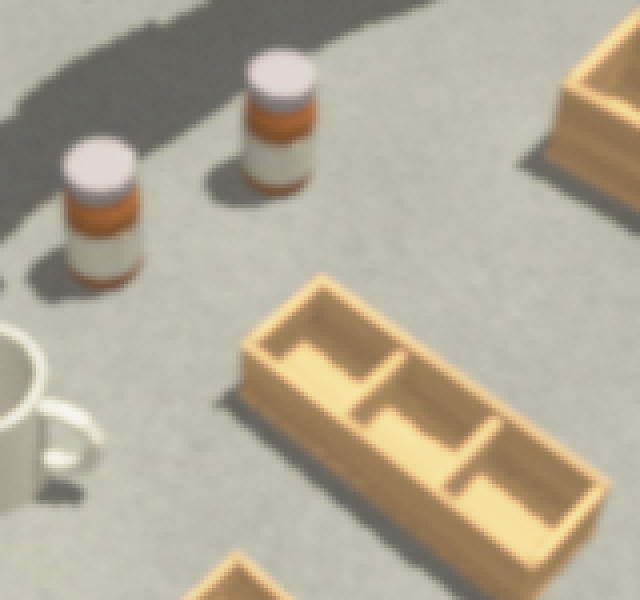

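View pics/cropB.png

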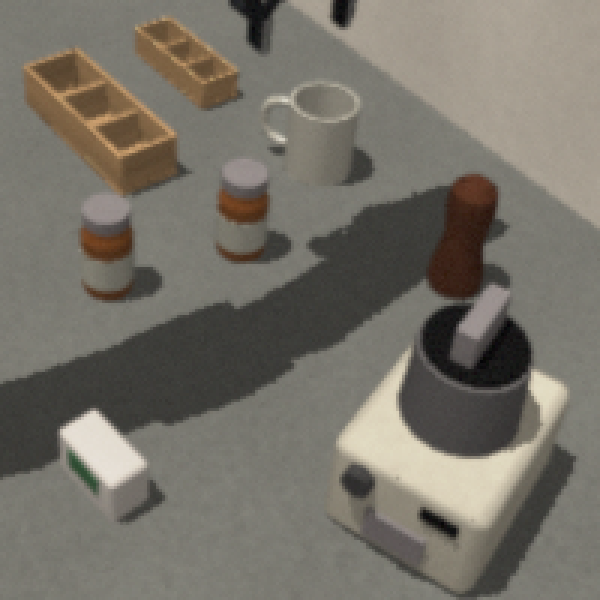

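Run:
```python
from h import *
import pickle
np.set_printoptions(precision=4,suppress=True)
C=pickle.load(open("c0.pkl","rb")); S,D=C["scene"],C["side"]
a=lambda u,v:(280+u/4-.4,190+v/4-.4)
b=lambda u,v:(270+u/3-.4,140+v/3-.4)
for nm,p,q in[("jarL(scene)",a(100,163),b(245,173)),("jarR",a(281,74),b(106,212))]:
    print(nm,tri(S,p,D,q),onz(S,*p,.1),onz(D,*q,.1))
ca=[onz(S,*a(*p),.055) for p in[(322,275),(243,348),(533,567),(607,485)]]
cb=[onz(D,*b(*p),.055) for p in[(125,158+0),(175,138),(77,49),(25,65)]]
for q in(ca,cb):
    q=np.array(q);e=np.diff(np.r_[q,q[:1]],axis=0);print(q[:,:2],q.mean(0),np.linalg.norm(e,axis=1),np.degrees(np.arctan2(e[:,1],e[:,0])))
print("hopper",onz(D,*b(473,346),.17),"bar",onz(D,*b(482,311),.21),"barends",onz(D,*b(498,290),.21),onz(D,*b(466,333),.21))
print("mug",onz(D,*b(328,104),.09),onz(S,276,283,.09),"mill",onz(D,*b(472,195),.128),"timer",[onz(D,*b(*p),.05)[:2] for p in[(95,410),(148,460),(118,488),(60,428)]])
print("body top",[onz(D,*b(*p),.1)[:2] for p in[(335,448),(493,505),(570,388)]])
```

```text
jarL(scene) (array([0.6043, 0.0066, 0.0996]), np.float64(0.0007910883819717871)) [0.6043 0.0071 0.1   ] [0.6043 0.0059 0.1   ]
jarR (array([0.4589, 0.0264, 0.0967]), np.float64(0.000565745834485419)) [0.4612 0.0289 0.1   ] [0.4573 0.0227 0.1   ]
[[0.5384 0.1437]
 [0.6146 0.1499]
 [0.6008 0.3602]
 [0.5301 0.3569]] [0.571  0.2527 0.055 ] [0.0765 0.2108 0.0708 0.2134] [   4.6896   93.7533 -177.3208  -87.7798]
[[0.5432 0.1378]
 [0.6082 0.1417]
 [0.6011 0.3571]
 [0.5307 0.3561]] [0.5708 0.2482 0.055 ] [0.0652 0.2155 0.0703 0.2186] [   3.3842   91.8972 -179.1691  -86.7444]
hopper [ 0.5783 -0.3228  0.17  ] bar [ 0.575  -0.3247  0.21  ] barends [ 0.6005 -0.3148  0.21  ] [ 0.5498 -0.335   0.21  ]
mug [0.7594 0.071  0.09  ] [0.7544 0.0797 0.09  ] mill [ 0.746  -0.1561  0.128 ] timer [array([ 0.3537, -0.1438]), array([ 0.3657, -0.21  ]), array([ 0.3321, -0.221 ]), array([ 0.3201, -0.1458])]
body top [array([ 0.4725, -0.3051]), array([ 0.539 , -0.4034]), array([ 0.6709, -0.3542])]
```

The medium caddy measures 0.072 x 0.214 m, centred near (0.571, 0.250), so it is the one with the given size. The lids lie at z ≈ 0.10, as they must. I'll move over the first jar.

play_rows(
  rows=[
    [7,-35,10,0,0,0],
    [7,-45,40,0,0,0],
    [7,-45,60,0,0,0],
    [7,-45,80,0,0,0],
    [7,-45,80,0,0,0],
    [7,-45,80,0,0,0],
    [7,-45,80,0,0,0],
    [7,-45,80,0,0,0],
  ],
  fingers=85,
  newtons=40,
)

```text
clock: 0.82
ee_pos: [0.6062, 0.007, 0.1528]
tcp_rot: [2.22, 2.22, 0.003]
force: [0.9, -0.3, 0.4]
finger_gap: 0.991
grip_force: 0.0
```

Run:
```python
from h import *
import rig
print([n for n in dir(rig) if not n.startswith('__')], getattr(rig,'pinch_z',None))
c=camera("wrist"); s=sense(); print(s["ee_pos"],s["tcp_rot"])
im=c["color"][...,::-1].copy()
for X in[(.604,.0066,.1),(.459,.0245,.1),(.574,.18,.055),(.571,.25,.055)]:
    p=proj(c,X);print(p);
    if 0<p[0]<640 and 0<p[1]<400: cv2.drawMarker(im,(int(p[0]),int(p[1])),(0,0,255),0,12)
cv2.imwrite("pics/w1.png",im)
```

```text
['IKError', 'camera', 'close_job', 'pinch_z', 'sense'] 0.0187
[0.60607998 0.00701328 0.1527185 ] [2.22041264 2.22020894 0.00283306]
[318.51557668 219.27396263]
[109.37928278 194.93533415]
[275.84663703 -34.28661201]
[ 266.72125706 -162.53718029]
```

View pics/w1.png

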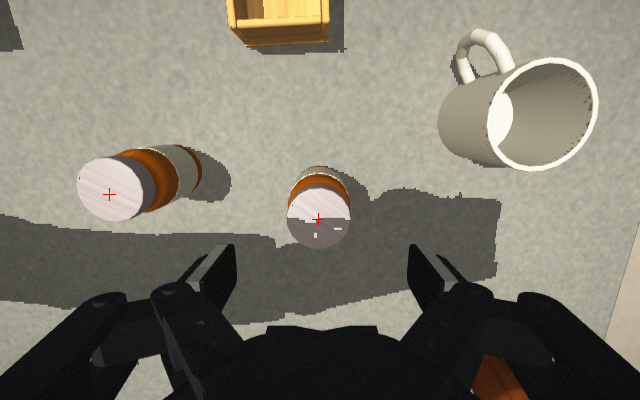

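The wrist view puts jar 1's lid centre at (318,217) and jar 2's at (111,189). Both are within about 3 mm of the prediction. The caddy's near wall is at (280,30). Next: descend.

play_rows(
  rows=[
    [0,-2,30,0,0,0],
    [0,-2,60,0,0,0],
    [0,-2,80,0,0,0],
    [0,-2,90,0,0,0],
    [0,-2,94,0,0,0],
    [0,-2,94,0,0,0],
    [0,-2,94,0,0,0],
    [0,-2,94,0,0,0],
  ],
)

```text
clock: 1.53
ee_pos: [0.6043, 0.007, 0.0589]
tcp_rot: [2.22, 2.22, 0.003]
force: [0.4, -0.4, -0.1]
finger_gap: 0.993
grip_force: 0.0
```

play_rows(
  rows=[
    [0,0,0,0,0,0],
    [0,0,0,0,0,0],
    [0,0,0,0,0,0],
    [0,0,0,0,0,0],
    [0,0,0,0,0,0],
    [0,0,0,0,0,0],
    [0,0,0,0,0,0],
    [0,0,0,0,0,0],
  ],
  fingers=30,
  newtons=40,
)

```text
clock: 2.2
ee_pos: [0.6036, 0.007, 0.0583]
tcp_rot: [2.221, 2.221, 0.001]
force: [-0.9, 0.7, 4.6]
finger_gap: 0.581
grip_force: 40.6
```

play_rows(
  rows=[
    [0,0,-25,0,0,0],
    [0,0,-60,0,0,0],
    [0,0,-95,0,0,0],
    [30,-15,-115,0,0,0],
    [65,-30,-130,0,0,0],
    [80,-33,-140,0,0,0],
    [80,-33,-140,0,0,0],
    [80,-33,-140,0,0,0],
  ],
)

```text
clock: 2.87
ee_pos: [0.5698, 0.0882, 0.1978]
tcp_rot: [2.218, 2.224, 0.001]
force: [0.6, -0.8, -3.3]
finger_gap: 0.583
grip_force: 43.5
```

Run:
```python
from h import *
c=camera("wrist"); s=sense(); print(s["ee_pos"],s["force"],s["finger_gap"])
im=c["color"][...,::-1].copy()
u=np.array([-.044,.999]);v=np.array([.999,.044])
for a in(-.108,-.038,.038,.108):
  for b in(-.038,.038):
    q=np.array([.571,.25])+a*u+b*v; p=proj(c,(*q,.055)); print(p.round())
    if 0<p[0]<640 and 0<p[1]<400: cv2.drawMarker(im,(int(p[0]),int(p[1])),(0,0,255),0,12)
cv2.imwrite("pics/w2.png",im)
```

```text
[0.56975294 0.08638718 0.19706557] [-0.48839044  0.05999268 -1.91728378] 0.581798246576808
[289. 138.]
[367. 134.]
[283.  58.]
[367.  55.]
[276. -41.]
[367. -45.]
[ 269. -148.]
[ 367. -153.]
```

View pics/w2.png

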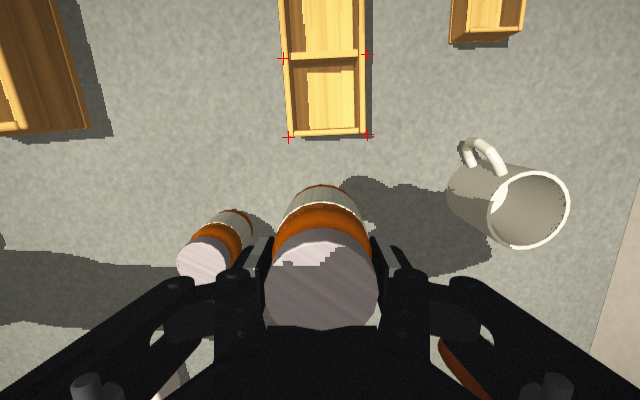

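The wrist view shows the caddy's near cell between (289,136) and (366,133), with the divider at row 57, all within about 2 mm of prediction. The jar hangs straight, its lid at (321,285). I'll place it in the far cell.

play_rows(
  rows=[
    [30,0,0,0,0,0],
    [70,0,0,0,0,0],
    [110,0,10,0,0,0],
    [150,0,20,0,0,0],
    [190,0,35,0,0,0],
    [220,0,50,0,0,0],
    [233,0,60,0,0,0],
    [233,0,65,0,0,0],
  ],
)

```text
clock: 3.58
ee_pos: [0.568, 0.3229, 0.1292]
tcp_rot: [-2.215, -2.224, 0.004]
force: [-0.3, 0.0, -2.1]
finger_gap: 0.582
grip_force: 43.5
```

play_rows(
  rows=[
    [0,0,0,0,0,0],
    [0,0,5,0,0,0],
    [0,0,20,0,0,0],
    [0,0,35,0,0,0],
    [0,0,45,0,0,0],
    [0,0,45,0,0,0],
    [0,0,45,0,0,0],
    [0,0,45,0,0,0],
  ],
)

```text
clock: 4.25
ee_pos: [0.5705, 0.3191, 0.0879]
tcp_rot: [2.222, 2.22, -0.0]
force: [-2.0, -0.2, -2.9]
finger_gap: 0.581
grip_force: 45.1
```

play_rows(
  rows=[
    [0,-1,8,0,0,0],
    [0,-1,14,0,0,0],
    [0,-1,19,0,0,0],
    [0,-1,22,0,0,0],
    [0,-1,23,0,0,0],
    [0,-1,23,0,0,0],
    [0,-1,23,0,0,0],
    [0,-1,23,0,0,0],
  ],
)

```text
clock: 4.92
ee_pos: [0.5692, 0.3201, 0.0643]
tcp_rot: [2.221, 2.221, 0.001]
force: [0.2, -0.8, -1.5]
finger_gap: 0.574
grip_force: 45.1
```

play_rows(
  rows=[
    [0,0,0,0,0,0],
    [0,0,0,0,0,0],
    [0,0,0,0,0,0],
    [0,0,0,0,0,0],
    [0,0,0,0,0,0],
    [0,0,-10,0,0,0],
    [0,0,-40,0,0,0],
    [0,0,-80,0,0,0],
  ],
  fingers=85,
)

```text
clock: 5.58
ee_pos: [0.5668, 0.3187, 0.1428]
tcp_rot: [-2.22, -2.221, 0.01]
force: [-0.2, 0.7, -0.3]
finger_gap: 0.996
grip_force: 0.0
```

play_rows(
  rows=[
    [-20,-5,-15,0,0,0],
    [-55,-20,-15,0,0,0],
    [-95,-35,-15,0,0,0],
    [-130,-50,-15,0,0,0],
    [-170,-65,-15,0,0,0],
    [-205,-80,-15,0,0,0],
    [-240,-95,-15,0,0,0],
    [-275,-105,-10,0,0,0],
  ],
)

```text
clock: 6.25
ee_pos: [0.4632, 0.0435, 0.1557]
tcp_rot: [2.22, 2.221, 0.002]
force: [0.8, -0.8, 0.7]
finger_gap: 0.999
grip_force: 0.0
```

play_rows(
  rows=[
    [-18,-5,0,0,0,0],
    [-18,-5,0,0,0,0],
    [-18,-5,0,0,0,0],
    [-18,-5,0,0,0,0],
    [-18,-5,0,0,0,0],
    [-18,-5,0,0,0,0],
    [-18,-5,0,0,0,0],
    [-18,-5,0,0,0,0],
  ],
)

```text
clock: 6.92
ee_pos: [0.4591, 0.0277, 0.1542]
tcp_rot: [-2.22, -2.223, -0.0]
force: [-0.8, 1.1, 0.0]
finger_gap: 0.996
grip_force: 0.0
```

Run:
```python
from h import *
c=camera("wrist"); s=sense(); print(s["ee_pos"])
im=c["color"]; h=cv2.cvtColor(im,cv2.COLOR_RGB2HSV)
x=proj(c,(.459,.0265,.1)); print(x)
# lid: pale region connected near prediction
L=cv2.cvtColor(im,cv2.COLOR_RGB2LAB).astype(int)
m=((h[...,1]<60)&(h[...,2]>90)).astype(np.uint8)
y0,x0=int(x[1]),int(x[0]); print(im[y0-40:y0+41:8,x0].tolist()); print(im[y0,x0-48:x0+49:8].tolist())
S=camera("scene");cv2.imwrite("pics/s2.png",S["color"][...,::-1])
cv2.imwrite("pics/w3.png",im[...,::-1])
```

```text
[0.45904919 0.02748102 0.15423495]
[321.60526373 219.60309847]
[[154, 75, 6], [203, 192, 183], [226, 211, 205], [226, 211, 206], [227, 214, 209], [114, 104, 105], [107, 99, 96], [111, 100, 96], [110, 100, 97], [178, 180, 162], [86, 85, 77]]
[[181, 176, 161], [184, 182, 164], [147, 144, 133], [113, 104, 99], [218, 203, 198], [227, 212, 206], [114, 104, 105], [109, 99, 98], [112, 102, 99], [107, 97, 95], [82, 79, 71], [86, 85, 78], [84, 84, 75]]
```

View pics/w3.png

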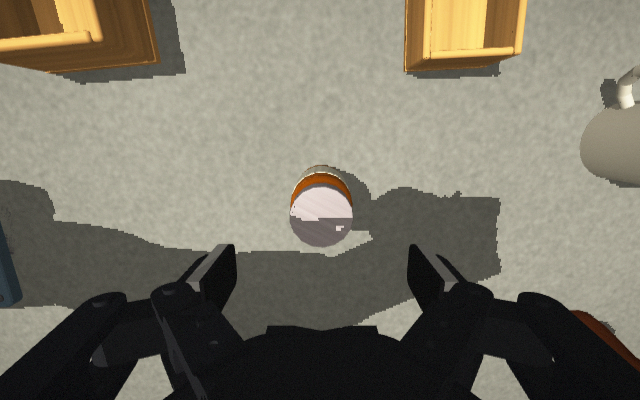

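Jar 2's lid centre is at (321,216), midway between the fingers. Next: descend and grip.

play_rows(
  rows=[
    [0,0,30,0,0,0],
    [0,0,60,0,0,0],
    [0,0,80,0,0,0],
    [0,0,90,0,0,0],
    [0,0,95,0,0,0],
    [0,0,95,0,0,0],
    [0,0,95,0,0,0],
    [0,0,95,0,0,0],
  ],
)

```text
clock: 7.68
ee_pos: [0.46, 0.0271, 0.0603]
tcp_rot: [2.221, 2.22, 0.003]
force: [0.2, 0.2, 0.5]
finger_gap: 0.998
grip_force: 0.0
```

play_rows(
  rows=[
    [0,0,0,0,0,0],
    [0,0,0,0,0,0],
    [0,0,0,0,0,0],
    [0,0,0,0,0,0],
    [0,0,0,0,0,0],
    [0,0,0,0,0,0],
    [0,0,0,0,0,0],
    [0,0,0,0,0,0],
  ],
  fingers=30,
)

```text
clock: 8.35
ee_pos: [0.4593, 0.027, 0.0602]
tcp_rot: [2.221, 2.221, 0.001]
force: [-2.4, -0.7, 9.9]
finger_gap: 0.577
grip_force: 39.7
```

play_rows(
  rows=[
    [0,0,-25,0,0,0],
    [0,0,-60,0,0,0],
    [10,10,-95,0,0,0],
    [30,40,-110,0,0,0],
    [60,70,-110,0,0,0],
    [90,95,-110,0,0,0],
    [120,112,-110,0,0,0],
    [140,114,-110,0,0,0],
  ],
)

```text
clock: 9.02
ee_pos: [0.5755, 0.1707, 0.1694]
tcp_rot: [2.22, 2.223, 0.005]
force: [-0.7, 0.3, -1.9]
finger_gap: 0.575
grip_force: 44.0
```

play_rows(
  rows=[
    [10,1,0,0,0,0],
    [13,1,10,0,0,0],
    [13,1,25,0,0,0],
    [13,1,40,0,0,0],
    [13,1,48,0,0,0],
    [13,1,48,0,0,0],
    [13,1,48,0,0,0],
    [13,1,48,0,0,0],
  ],
)

```text
clock: 9.68
ee_pos: [0.5744, 0.1794, 0.122]
tcp_rot: [2.222, 2.22, 0.001]
force: [0.7, -0.6, -2.6]
finger_gap: 0.575
grip_force: 44.0
```

play_rows(
  rows=[
    [0,0,15,0,0,0],
    [0,0,30,0,0,0],
    [0,0,42,0,0,0],
    [0,0,50,0,0,0],
    [0,0,54,0,0,0],
    [0,0,55,0,0,0],
    [0,0,55,0,0,0],
    [0,0,55,0,0,0],
  ],
)

```text
clock: 10.35
ee_pos: [0.5746, 0.1801, 0.0668]
tcp_rot: [2.221, 2.221, 0.002]
force: [-0.3, -0.8, -3.7]
finger_gap: 0.58
grip_force: 44.0
```

play_rows(
  rows=[
    [0,0,0,0,0,0],
    [0,0,0,0,0,0],
    [0,0,0,0,0,0],
    [0,0,0,0,0,0],
    [0,0,0,0,0,0],
    [0,0,-10,0,0,0],
    [0,0,-40,0,0,0],
    [0,0,-80,0,0,0],
  ],
  fingers=85,
)

```text
clock: 11.02
ee_pos: [0.5717, 0.1792, 0.1451]
tcp_rot: [-2.219, -2.22, 0.009]
force: [0.7, -0.1, 0.2]
finger_gap: 0.995
grip_force: 0.0
```

play_rows(
  rows=[
    [-20,0,-35,0,0,0],
    [-55,0,-65,0,0,0],
    [-95,0,-75,0,0,0],
    [-135,0,-80,0,0,0],
    [-170,0,-80,0,0,0],
    [-180,0,-80,0,0,0],
    [-180,0,-80,0,0,0],
    [-180,0,-80,0,0,0],
  ],
)

```text
clock: 11.68
ee_pos: [0.574, 0.0001, 0.2268]
tcp_rot: [-2.223, -2.22, -0.001]
force: [0.7, 1.0, 0.4]
finger_gap: 0.995
grip_force: 0.0
```

Run:
```python
from h import *
s=sense(); print(s["ee_pos"])
S=camera("scene");D=camera("side")
a=cv2.resize(S["color"][230:350,320:440],None,fx=3.3,fy=3.3,interpolation=3)
b=cv2.resize(D["color"][220:340,370:490],None,fx=3.3,fy=3.3,interpolation=3)
cv2.imwrite("pics/ab.png",np.hstack([a,b])[...,::-1])
```

```text
[5.73988956e-01 5.66844386e-05 2.26813793e-01]
```

View pics/ab.png

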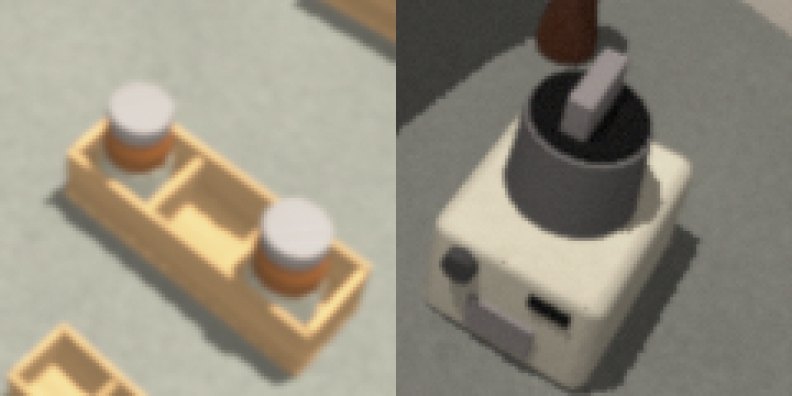

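Both jars stand upright in the outer cells, lids at (140,105) and (297,232) in the left half. The cap bar is at (594,95) in the right half, still locked. I'll move above the grinder, turning about 68°.

play_rows(
  rows=[
    [-20,0,-30,0,0,0.1],
    [-55,0,-60,0,0,0.22],
    [-90,0,-73,0,0,0.34],
    [-130,0,-73,0,0,0.46],
    [-170,0,-73,0,0,0.58],
    [-210,0,-73,0,0,0.7],
    [-250,0,-73,0,0,0.82],
    [-280,0,-73,0,0,0.94],
  ],
)

```text
clock: 12.45
ee_pos: [0.5742, -0.2816, 0.2994]
tcp_rot: [2.988, 0.967, -0.0]
force: [0.4, -0.4, -0.3]
finger_gap: 0.994
grip_force: 0.0
```

Run:
```python
from h import *
s=sense(); print(s["ee_pos"],s["tcp_rot"],s["q"])
c=camera("wrist")
R,_=cv2.Rodrigues(s["tcp_rot"]);print("yaw y",np.degrees(np.arctan2(R[1,1],R[0,1])))
im=c["color"][...,::-1].copy()
for X in[(.577,-.323,.17),(.6005,-.3148,.21),(.5498,-.335,.21)]:
    p=proj(c,X);print(p); cv2.drawMarker(im,(int(p[0]),int(p[1])),(0,0,255),0,12)
cv2.imwrite("pics/w4.png",im)
```

```text
[ 0.57418423 -0.28162182  0.29936397] [ 2.98829968e+00  9.66826139e-01 -3.24730051e-04] [ 0.18947549  0.46725436  0.28239963  1.50534746 -0.13497008  1.1878357
 -0.451374  ]
yaw y -54.14334302450023
[356.70937349 215.24678983]
[371.92264407 202.61346235]
[354.02998415 260.66018788]
```

View pics/w4.png

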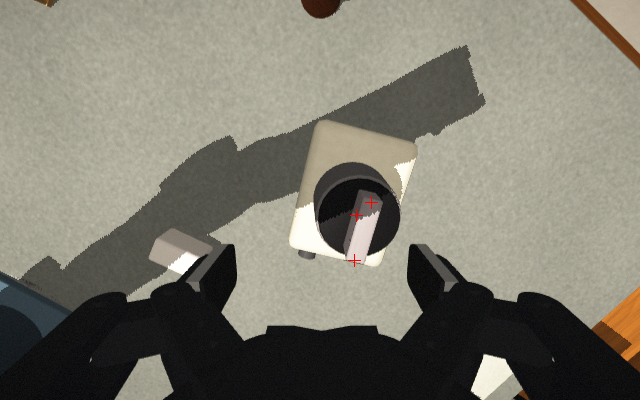

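The wrist view shows the grinder body's top corners at (320,122), (417,148), (290,245) and (380,266). The black cap disc is centred near (358,216), and the bar runs from (371,193) to (355,263).

Run:
```python
from h import *
c=camera("wrist"); im=c["color"]
q=np.array([onz(c,*p,.1)[:2] for p in[(320,122),(417,148),(380,266),(290,245)]])
e=np.diff(np.r_[q,q[:1]],axis=0);print(q,q.mean(0),np.linalg.norm(e,axis=1),np.degrees(np.arctan2(e[:,1],e[:,0])))
g=cv2.cvtColor(im,cv2.COLOR_RGB2GRAY)
m=(g<45).astype(np.uint8);m[:165]=0;m[275:]=0;m[:,:300]=0;m[:,405:]=0
n=np.argwhere(m);  hull=cv2.convexHull(n[:,::-1].astype(np.int32)); E=cv2.fitEllipse(hull);print("disc",E,onz(c,*E[0],.178))
for v in range(180,276,6): print(v,g[v,330:400:3].tolist())
```

```text
[[ 0.62681927 -0.24953136]
 [ 0.66800647 -0.35923309]
 [ 0.52314082 -0.41792354]
 [ 0.48050337 -0.30510623]] [ 0.57461748 -0.33294855] [0.11717873 0.15630299 0.12060555 0.15651488] [ -69.42149536 -157.94530361  110.70326285   20.79817512]
disc ((353.937744140625, 210.7481689453125), (77.62351989746094, 82.08040618896484), 78.40459442138672) [ 0.57827286 -0.32312313  0.178     ]
180 [35, 17, 18, 18, 17, 14, 18, 13, 15, 19, 18, 19, 15, 20, 12, 13, 16, 72, 67, 166, 165, 166, 166, 245]
186 [20, 13, 21, 18, 22, 18, 18, 15, 68, 76, 74, 74, 74, 62, 15, 17, 17, 19, 17, 75, 105, 162, 160, 234]
192 [16, 19, 15, 14, 14, 16, 17, 59, 74, 90, 104, 104, 99, 87, 80, 51, 15, 35, 34, 33, 17, 120, 181, 155]
198 [12, 14, 16, 17, 16, 17, 20, 69, 70, 100, 103, 107, 108, 103, 104, 101, 32, 32, 27, 30, 34, 43, 228, 181]
204 [13, 14, 12, 17, 19, 16, 68, 69, 95, 105, 103, 106, 106, 105, 103, 40, 31, 31, 34, 32, 32, 31, 144, 173]
210 [18, 13, 18, 47, 46, 45, 72, 69, 106, 104, 105, 110, 105, 139, 118, 34, 32, 29, 37, 32, 34, 29, 131, 176]
216 [47, 45, 45, 43, 46, 94, 98, 94, 104, 224, 222, 220, 218, 211, 40, 35
[... 401 characters left out ...]
, 221, 222, 217, 217, 200, 32, 33, 32, 29, 32, 68, 159, 176, 176, 171, 186, 169]
246 [252, 144, 36, 35, 108, 221, 219, 219, 214, 217, 210, 37, 33, 29, 150, 251, 244, 230, 180, 178, 178, 184, 173, 172]
252 [239, 243, 246, 246, 202, 219, 217, 218, 217, 211, 182, 250, 251, 251, 250, 247, 231, 176, 175, 179, 180, 173, 174, 177]
258 [174, 173, 165, 181, 183, 174, 179, 149, 134, 230, 237, 244, 246, 246, 246, 233, 170, 182, 176, 171, 179, 172, 175, 172]
264 [168, 179, 171, 171, 174, 180, 181, 177, 173, 175, 178, 186, 177, 184, 175, 169, 184, 176, 176, 171, 169, 177, 171, 167]
270 [176, 176, 168, 177, 177, 175, 179, 173, 178, 173, 178, 177, 172, 176, 173, 171, 169, 176, 167, 174, 174, 186, 172, 174]
```

Run:
```python
from h import *
c=camera("wrist"); s=sense()
A,B=onz(c,368,191,.21),onz(c,350.5,255,.21); print(A,B,(A+B)/2,np.linalg.norm(A-B),np.degrees(np.arctan2(*(A-B)[1::-1])))
A,B=onz(c,366,198,.21),onz(c,354,240,.21); print(np.degrees(np.arctan2(*(A-B)[1::-1])))
R,_=cv2.Rodrigues(s["tcp_rot"]);print(s["ee_pos"],"yaw y",np.degrees(np.arctan2(R[1,1],R[0,1])))
print("tool shift to (.577,-.3235)",R.T@(np.array([.577,-.3235,.183])-s["ee_pos"])*1e3)
```

```text
[ 0.60495645 -0.30962773  0.21      ] [ 0.55080733 -0.33261095  0.21      ] [ 0.57788189 -0.32111934  0.21      ] 0.058824793741751334 22.998458224519336
22.34696568052434
[ 0.57396388 -0.281075    0.29887796] yaw y -53.962347308629376
tool shift to (.577,-.3235) [-22.37969627  36.08141671 115.90548285]
```

The bar measures 59 mm at 22.3°, centred at (0.5775, -0.322) and z = 0.21, which agrees with the hopper and disc fits. I'll align, descend and grip.

play_rows(
  rows=[
    [-10,15,5,0,0,0.1],
    [-21,35,20,0,0,0.2],
    [-21,35,45,0,0,0.245],
    [-21,35,70,0,0,0.245],
    [-21,35,90,0,0,0.245],
    [-21,35,100,0,0,0.245],
    [-21,35,100,0,0,0.245],
    [-21,35,100,0,0,0.245],
  ],
)

```text
clock: 13.27
ee_pos: [0.5786, -0.319, 0.1996]
tcp_rot: [-3.082, -0.606, -0.001]
force: [1.1, -0.3, 0.2]
finger_gap: 0.995
grip_force: 0.0
```

play_rows(
  rows=[
    [0,0,6,0,0,0],
    [0,0,12,0,0,0],
    [0,0,14,0,0,0],
    [0,0,14,0,0,0],
    [0,0,14,0,0,0],
    [0,0,14,0,0,0],
    [0,0,14,0,0,0],
    [0,0,14,0,0,0],
  ],
)

```text
clock: 13.93
ee_pos: [0.5778, -0.3207, 0.1855]
tcp_rot: [3.083, 0.602, 0.0]
force: [-0.0, -1.3, 0.0]
finger_gap: 0.993
grip_force: 0.0
```

play_rows(
  rows=[
    [0,0,0,0,0,0],
    [0,0,0,0,0,0],
    [0,0,0,0,0,0],
    [0,0,0,0,0,0],
    [0,0,0,0,0,0],
    [0,0,0,0,0,0],
    [0,0,0,0,0,0],
    [0,0,0,0,0,0],
  ],
  fingers=5,
  newtons=40,
)

```text
clock: 14.6
ee_pos: [0.5779, -0.3208, 0.1855]
tcp_rot: [3.083, 0.602, 0.001]
force: [0.6, -0.1, 2.2]
finger_gap: 0.202
grip_force: 39.4
```

Run:
```python
from h import *
s=sense();print(s["q"],s["ft_torque"],s["force"])
```

```text
[ 0.23054106  0.61738703  0.31039723  1.56100419 -0.21215874  0.99589447
 -0.58212977] [-0.05635967  0.0049838  -0.00559846] [ 0.63741553 -0.07507775  2.2153603 ]
```

play_rows(
  rows=[
    [0,0,0,0,0,0.04],
    [0,0,0,0,0,0.08],
    [0,0,0,0,0,0.12],
    [0,0,0,0,0,0.12],
    [0,0,0,0,0,0.12],
    [0,0,0,0,0,0.12],
    [0,0,0,0,0,0.12],
    [0,0,0,0,0,0.12],
  ],
)

```text
clock: 15.27
ee_pos: [0.5778, -0.3211, 0.1855]
tcp_rot: [3.113, 0.417, 0.001]
force: [0.3, -1.6, 0.8]
finger_gap: 0.199
grip_force: 39.4
```

Run:
```python
from h import *
s=sense();print(s["tcp_rot"],s["ft_torque"],s["force"],s["finger_gap"])
R,_=cv2.Rodrigues(s["tcp_rot"]);print("yaw y",np.degrees(np.arctan2(R[1,1],R[0,1])))
```

```text
[3.11300047e+00 4.16692261e-01 7.93119073e-04] [-0.50310184 -0.15700946  0.04590896] [ 0.33483512 -1.61315107  0.76713615] 0.1986021303192842
yaw y -74.75193554126967
```

It has turned 7° freely, so clockwise is the unlocking direction. Continue to 45°.

play_rows(
  rows=[
    [0,0,0,0,0,0.1],
    [0,0,0,0,0,0.2],
    [0,0,0,0,0,0.3],
    [0,0,0,0,0,0.4],
    [0,0,0,0,0,0.5],
    [0,0,0,0,0,0.6],
    [0,0,0,0,0,0.66],
    [0,0,0,0,0,0.66],
  ],
)

```text
clock: 15.93
ee_pos: [0.5768, -0.3243, 0.1863]
tcp_rot: [3.074, -0.622, 0.002]
force: [0.6, -8.6, 2.3]
finger_gap: 0.204
grip_force: 47.0
```

play_rows(
  rows=[
    [0,0,0,0,0,0],
    [0,0,-2,0,0,0],
    [0,0,-4,0,0,0],
    [0,0,-6,0,0,0],
    [0,0,-8,0,0,0],
    [0,0,-8,0,0,0],
    [0,0,-8,0,0,0],
    [0,0,-8,0,0,0],
  ],
)

```text
clock: 16.6
ee_pos: [0.5786, -0.3246, 0.1943]
tcp_rot: [3.075, -0.617, 0.008]
force: [3.4, -10.3, -1.0]
finger_gap: 0.198
grip_force: 46.7
```

Run:
```python
from h import *
s=sense();print(s["ee_pos"],s["ft_torque"],s["force"],s["finger_gap"])
R,_=cv2.Rodrigues(s["tcp_rot"]);print("yaw y",np.degrees(np.arctan2(R[1,1],R[0,1])))
```

```text
[ 0.57856105 -0.32459363  0.19426893] [-2.34481419 -0.89579983 -0.14387102] [  3.36217825 -10.25468652  -1.00349552] 0.19804680027779262
yaw y -112.69056437280686
```

It lifts freely, with some side load that I relieve while raising.

play_rows(
  rows=[
    [1,2.5,0,0,0,0],
    [1,2.5,-3,0,0,0],
    [1,2.5,-7,0,0,0],
    [1,2.5,-11,0,0,0],
    [1,2.5,-16,0,0,0],
    [1,2.5,-20,0,0,0],
    [1,2.5,-25,0,0,0],
    [1,2.5,-30,0,0,0],
  ],
)

```text
clock: 17.27
ee_pos: [0.5776, -0.3228, 0.2236]
tcp_rot: [-3.08, 0.614, 0.001]
force: [0.2, -0.9, -1.4]
finger_gap: 0.199
grip_force: 46.4
```

play_rows(
  rows=[
    [0,0,-10,0,0,0],
    [0,0,-22,0,0,0],
    [0,0,-34,0,0,0],
    [0,0,-46,0,0,0],
    [0,0,-56,0,0,0],
    [0,0,-62,0,0,0],
    [0,0,-62,0,0,0],
    [0,0,-62,0,0,0],
  ],
)

```text
clock: 17.93
ee_pos: [0.5777, -0.3233, 0.2855]
tcp_rot: [3.081, -0.615, 0.001]
force: [0.1, -0.7, -1.2]
finger_gap: 0.201
grip_force: 46.4
```

play_rows(
  rows=[
    [0,0,0,0,0,0],
    [0,0,0,0,0,0],
    [0,0,0,0,0,0],
    [0,0,0,0,0,0],
    [0,0,0,0,0,0],
    [0,0,0,0,0,0],
    [0,0,0,0,0,0],
    [0,0,0,0,0,0],
  ],
)

```text
clock: 18.6
ee_pos: [0.5777, -0.3234, 0.2853]
tcp_rot: [3.081, -0.615, -0.0]
force: [1.1, -0.8, -1.2]
finger_gap: 0.202
grip_force: 46.4
```

Run:
```python
from h import *
s=sense();print(s["ee_pos"],s["force"],s["finger_gap"],s["dq"])
S=camera("scene");D=camera("side")
a=cv2.resize(S["color"][100:340,200:440],None,fx=1.65,fy=1.65,interpolation=3)
b=cv2.resize(D["color"][180:300,370:490],None,fx=3.3,fy=3.3,interpolation=3)
cv2.imwrite("pics/fin.png",np.hstack([a,b])[...,::-1])
```

```text
[ 0.57765045 -0.32335395  0.28527705] [ 1.05071014 -0.81651073 -1.21767266] 0.20172113370961975 [-0.00047965  0.00020644  0.00125415 -0.00164558 -0.0003912  -0.00036481
  0.00119763]
```

View pics/fin.png

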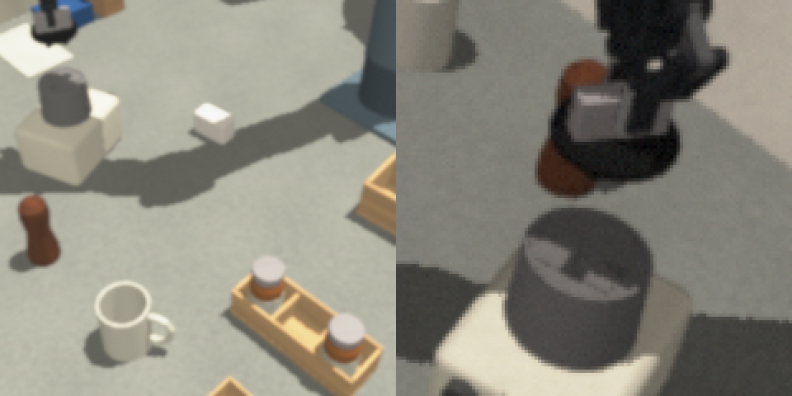

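The cap is held level above the open hopper, at (615,140) over (585,240) in the right half. Both jars stand in the caddy, and the mug, mill and timer are undisturbed.

```bash
python3 -c "
from rig import *
print(close_job())"
```

```text
the job is handed in; nothing more can be done
None
```

The job is handed in (no verdict was returned): both jars stand released in the caddy's two outer cells, the cap unlocked clockwise and is held level and still about 10 cm above the grinder's mouth, and the mug, mill and timer look undisturbed.

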